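# Push the stock bin home into its bay

## Robot

A 6-joint arm with a two-finger parallel gripper is mounted at the origin on the work surface. World frame = base frame: x ahead of the robot, y to its left, z up, the work surface at z = 0. Lengths are in m, angles in rad, forces in N, time in s.
With the tool pointing down it reaches from about 0.25 to 0.725 m from the base axis. Payload 4 kg.
Tool frame: the origin (TCP) lies midway between the tips of the shut fingers; the grasp point (between the pads) lies 19 mm behind it; z points along the fingers, y is the line along which they close (so a half turn about z gives the same grasp; the last joint's range is limited). The gripper opens to 85 mm and grips with 20 to 120 N. Pads are 22 mm wide; open, the fingers measure 114 mm over their backs; the gripper's body (76 mm by 85 mm) begins 54 mm behind the grasp point. The pads swing forward as they close: fully open they stand 13 mm farther back than shut.
Start: joints at [1.143, 0.241, 0.005, 1.335, 0, 1.571], TCP at [0.207, 0.455, 0.231] pointing down, gripper open.
Joint ranges: [-2.72, 2.72], [-1.05, 1.87], [-1.09, 1.28], [-1.99, 2.15], [-1.42, 1.44], [-3.14, 3.14]. Speed limits (rad/s): [2.79, 2.79, 3.14, 3.14, 3.14, 3.14].

## Interface

Orientations are given as a unit quaternion [x, y, z, w].
In Python, from workcell import bot gives the robot as it stands. The module is installed in compiled form; this text tells all that it offers.
- The arm moves only by the tool jog_arm, never from a script. Its argument "deltas" is a list of rows, each an object with "fingers": the opening, from 0 (shut) to 1 (fully open); "delta_pos": the shift along the tool's x, y, z normalised to -1 to 1, where 1 is 300 mm, a list of three; "yaw": the turn about the tool's z normalised to -1 to 1, where 1 is pi/4 rad. A call has 1 to 12 rows; each row is the pose to reach, as a shift and turn from the pose commanded when the call began, along the tool's axes at that moment; what a row does not reach only later rows make up. A row lasts 1/10 s, in which the tool goes at most 50 mm and 8.59 degrees, less where a joint would pass 70% of its speed; a pose out of reach is approached as far as the arm can. A call with a number of a shift or a turn outside -1 to 1 is refused whole. A call with a gripper value outside its range is refused whole. The fingers move at their own pace and stop on an object; the grip force is fixed at half the most. Time passes only in rows, so rows that repeat a pose let the fingers close. It gives the time, the measured TCP pose, the force, the opening and the grip force at its end, in the units of the state.
- bot.get_obs(): the state, without advancing time (a new reading comes with each control period).
- bot.camera(name): name is "scene" or "top"; returns a dict with "image" (420x560x3 uint8, red, green, blue), "range_z" (420x560 float32, m along the optical axis (not along the pixel's ray), 0 where there is no reading), "fx", "fy", "cx", "cy" (pixels), "rvec" (rotation vector, rad) and "tvec" (3), from world to camera coordinates, as OpenCV has them. Camera axes: x right, y down, z forward; pixel columns grow to the right and rows downward; lengths in m; the calibration is good to about 2 mm. A picture is of the moment at which its call begins.
- bot.job_done(): hands the job in; it is judged then, once.
The state is a dict: "clock": time; "joint_pos": joint angles; "joint_vel": joint speeds; "tau": joint torques, N m; "eef_pos": TCP position; "tool_rot": TCP orientation; "ft_force": force on the tool from outside, world axes, zero at the start; "ft_torque": the same for the moment, N m; "grip_width": finger opening in m; "grasp_force": force on a finger pad.
Only numpy, scipy, OpenCV 4.12 (cv2) and the standard library are available. Lean on these libraries where they do the work, as an engineer would, in place of code of your own. Each camera call takes 0.05 s, during which the arm holds its last target. There are 200 camera calls.

## Task

Slide the red stock bin along the bench into the empty bay of the grey divider rack, the bay with the yellow label, and push it fully home so that its back sits square against the rear stop. Only push it with the fingers: it must not be gripped, lifted or tipped. Leave the other stock, in the rack and on the bench, where it is.

Things in the scene. Friction and masses are not known exactly. Their poses are not given: they have to be found in the camera images.
- red_bin: (mm) Loose red stock bin packed to the rim with white and chrome fittings, 0.3 to 0.65 kg. 120 long (its x), 92 wide (y); plain upright walls 60 high, contents to 66. Origin: centre of its underside. It slides on the bench. It starts in front of the rack, often to one side of the bay, skewed up to 0.5 rad from the bay's direction, its -x end (white card) towards the robot.
- label: (mm) Fixed yellow label, 84 wide, on the rear stop of the empty bay, top 64 high. Its origin is that bay's home point at bench height, where the bin's origin lies when fully home. x points into the bay: mouth at x = -40, stop face at +60 (a bin that is home sticks out 20), yellow plate at 61 to 88. y across the bay: dividers' inner faces at +-58 (12 spare each side of the bin).
- rack: (mm) Fixed grey steel rack of three bays side by side, open upward and to the robot, standing on the bench with no floor or sill. Origin at bench height at the middle bay's home point, axes as the label's; home points at y = -120, 0, 120. Dividers 4 thick, 60 high, x = -40 to 60, at y = +-60 and +-180. Rear stop 60 high, face at x = 60, flange back to 86.
- blue_bin: (mm) Loose blue stock bin of black fittings, 116 x 90 x 55 high (fittings to 59), home in another bay: leave it. Origin at the centre of its underside.
- carton: (mm) Loose brown cardboard carton, 116 x 90 x 55 high, home in another bay: leave it. Origin at the centre of its underside.
- coupling: (mm) Loose white plastic pipe coupling, 50 diameter, 52 high, standing on the bench at one side: leave it. Origin at the centre of its underside.
- valve: (mm) Loose chrome valve, 40 diameter, 45 high, with a blue-capped branch reaching 42 mm along its +y, standing on the bench at one side: leave it. Origin at the centre of its underside.

How it is judged:
At the end, for the whole second after the job is handed in: The red bin stands flat and still on the bench in the yellow-labelled bay: its centre within 6 mm of the home point along the bay (back against the stop) and 15 mm across it, and within 0.08 rad of the bay's direction (x of red_bin in the frame of label between -0.006 and 0.006 m and y of red_bin in the frame of label between -0.015 and 0.015 m and angle between the x axis of red_bin and the x axis of label, either way round below 0.08 rad and height (world z) of red_bin below 0.005 m and angle between red_bin's own z axis and vertical below 0.05 rad and linear speed of red_bin below 0.01 m/s); the robot touches nothing.
It fails at once if the red bin is lifted off the bench (10 mm) (height (world z) of red_bin above 0.01 m).
It fails at once if the red bin is tipped (0.15 rad) (angle between red_bin's own z axis and vertical above 0.15 rad).
It fails at once if other stock is moved (20 mm) (distance of any of blue_bin, carton, coupling, valve from where it was at the start of the episode above 0.02 m).
It also fails if it takes over 67 s, if anything falls off the work surface, if the arm or the gripper's body presses on something with over 40 N, if the wrist force passes 120 N, or if a joint passes its speed limit or range.

## Working session

There is one attempt and no reset: what is moved stays moved. The work goes in short steps, Python scripts to look and compute and a tool call to move; the robot and the scene stay as the last step left them, time stands still between calls to the robot, and variables do not carry over. Pictures are saved under pics/ and viewed, at most 10 in all, crops included, and the job is handed in when it is done.

Besides the shell and the picture viewer there is one more tool, called in YAML: its name, and indented under it one key for each argument. jog_arm: Moves the arm, as the interface text tells. Scaled input: -1 to 1 covers 300 mm each way for a shift and pi/4 rad each way for a turn. Its arguments: {"type":"object","properties":{"deltas":{"type":"array","items":{"type":"object","properties":{"fingers":{"type":"number"},"delta_pos":{"type":"array","items":{"type":"number"}},"yaw":{"type":"number"}}}}},"required":["deltas"]}

```bash
mkdir -p pics
cat > h.py <<'E'
import numpy as np, cv2
from workcell import bot
def cam(n):
    c=bot.camera(n); c['R']=cv2.Rodrigues(np.array(c['rvec'],float))[0]; c['t']=np.array(c['tvec'],float).ravel(); return c
def save(c,f): cv2.imwrite('pics/'+f,c['image'][:,:,::-1])
def cloud(c):
    z=c['range_z']; v,u=np.indices(z.shape)
    p=np.stack([(u-c['cx'])/c['fx']*z,(v-c['cy'])/c['fy']*z,z],-1)
    w=(p-c['t'])@c['R']; w[z==0]=np.nan; return w
def ray(c,uv,h):
    uv=np.atleast_2d(uv).astype(float)
    d=np.c_[(uv[:,0]-c['cx'])/c['fx'],(uv[:,1]-c['cy'])/c['fy'],np.ones(len(uv))]@c['R']
    o=-c['R'].T@c['t']; return o+d*((h-o[2])/d[:,2])[:,None]
E
python3 - <<'E'
from h import *
for n in('top','scene'):
    c=cam(n); save(c,n+'0.png'); print(n,-c['R'].T@c['t'],c['fx'])
print(bot.get_obs())
E
```

```text
top [ 4.06898939e-01 -1.33748055e-03  1.37751986e+00] 515.869867739678
scene [1.16132527 0.00416095 0.98436906] 520.8099966933802
{'clock': 0.1, 'joint_pos': array([1.14300622e+00, 2.41380935e-01, 3.84914208e-03, 1.33519989e+00,
       4.53028518e-05, 1.57082317e+00]), 'joint_vel': array([ 0.00013789, -0.0009486 ,  0.00231702, -0.00229077,  0.00016349,
       -0.00144777]), 'tau': array([ 2.48617534e-04, -3.73137653e+01,  2.53010720e+01,  1.08062613e-02,
        2.14445959e-05, -1.20133765e-05]), 'eef_pos': array([0.20718116, 0.4544286 , 0.23047661]), 'tool_rot': array([ 2.12280828e-01,  9.77208224e-01, -9.40820199e-04, -2.27529295e-04]), 'ft_force': array([ 0.46489325, -0.37967439,  0.24568961]), 'ft_torque': array([0.00236682, 0.01502484, 0.00736144]), 'grasp_force': 0.0, 'grip_width': 0.0852446844787926}
```

View pics/top0.png

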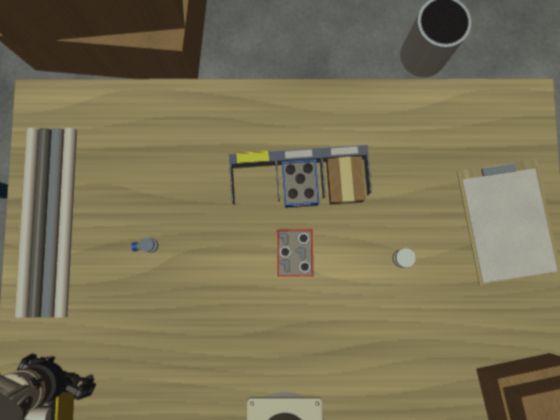

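View pics/scene0.png

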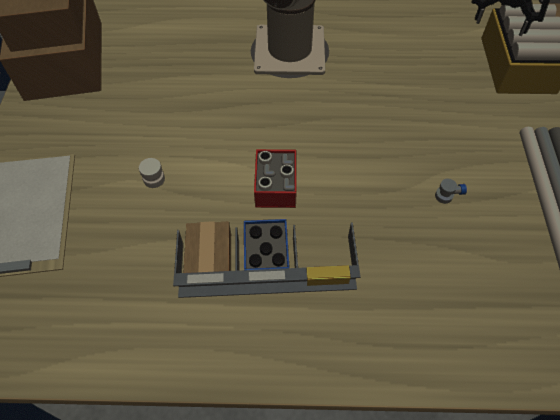

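The top view (up = +x, left = +y) shows the red bin at about (295,252), nearly straight. The yellow label is at about (252,157), with the empty bay below it at the left end of the rack. The blue bin is at (300,184), the carton at (347,180), the valve at (147,245) and the coupling at (404,258). Next I measure the bin and the label.

```bash
cat >> h.py <<'E'
def rect(c,mask,h,minA=30):
    "min-area rect of mask's pixels cast on height h"
    n,l,s,_=cv2.connectedComponentsWithStats(mask.astype(np.uint8)*255)
    m=np.isin(l,[i for i in range(1,n) if s[i,4]>=minA])
    v,u=np.nonzero(m); p=ray(c,np.c_[u,v],h)[:,:2]
    (cx,cy),(a,b),ang=cv2.minAreaRect((p*1000).astype(np.float32))
    ang=np.deg2rad(ang)
    if a<b: a,b,ang=b,a,ang+np.pi/2
    return np.array([cx,cy])/1000,a,b,(ang+np.pi/2)%np.pi-np.pi/2
def hsv(c): return np.moveaxis(cv2.cvtColor(c['image'],cv2.COLOR_RGB2HSV).astype(int),-1,0)
def red(c):
    h,s,v=hsv(c); return ((h<8)|(h>172))&(s>150)&(v>60)
def yellow(c):
    h,s,v=hsv(c); m=(h>22)&(h<36)&(s>170)&(v>110); m[:,:]&=True
    q=np.zeros_like(m); q[130:180,200:380]=1; return m&q
def binpose(c):
    """centre and long-axis yaw from red rim at top (cloud height > 50 mm)"""
    w=cloud(c); m=red(c)&(w[...,2]>.045)
    return rect(c,m,.06,4)
def lab(p,L=None):
    L=np.load('label.npy') if L is None else L
    d=p-L[:2]; c,s=np.cos(L[2]),np.sin(L[2]); return np.array([c*d[0]+s*d[1],-s*d[0]+c*d[1]])
E
python3 - <<'E'
from h import *
c=cam('top'); w=cloud(c)
print('red',binpose(c)); 
print('yel',rect(c,yellow(c),.064))
print('z',np.nanmedian(w[...,2][yellow(c)]), np.nanmedian(w[...,2][red(c)]))
# rack flange: grey points high at region
h,s,v=hsv(c); q=np.zeros(h.shape,bool); q[140:170,225:375]=1
m=q&(w[...,2]>.045)&(w[...,2]<.08); r=rect(c,m,.06); print('flange',r)
# divider tops
q=np.zeros(h.shape,bool); q[168:210,225:242]=1; m=q&(w[...,2]>.03)
print('div',rect(c,m,.06,5), m.sum())
q=np.zeros(h.shape,bool); q[165:206,272:282]=1; m=q&(w[...,2]>.03)&(s<90)
print('div2',rect(c,m,.06,5), m.sum())
E
```

```text
red (array([ 0.49372061, -0.07187005]), 62.11088943481445, 9.695745468139648, np.float64(0.1592520896939651))
yel (array([0., 0.]), 0.0, 0.0, np.float64(0.0))
z 0.06385763527305524 0.059019126127240924
flange (array([ 0.71209259, -0.03944011]), 364.7683410644531, 63.93208694458008, np.float64(-1.5704464256260766))
div (array([0.63804346, 0.13578482]), 89.70023345947266, 6.604877948760986, np.float64(0.06757648927113502)) 90
div2 (array([0.64599377, 0.01753277]), 89.5974349975586, 3.79673171043396, np.float64(0.06745277711612241)) 51
```

```bash
cat >> h.py <<'E'
def red(c):
    i=c['image'].astype(int); r,g,b=i[...,0],i[...,1],i[...,2]
    m=(r>1.8*g)&(r>1.8*b)&(r>70); q=np.zeros_like(m); q[130:330,180:420]=1; return m&q
def yellow(c):
    i=c['image'].astype(int); r,g,b=i[...,0],i[...,1],i[...,2]
    m=(r>140)&(g>120)&(b<.35*r); q=np.zeros_like(m); q[130:180,200:380]=1; return m&q
def binpose(c): return rect(c,red(c),.06,3)
E
python3 - <<'E'
from h import *
c=cam('top'); w=cloud(c)
print('red',binpose(c),red(c).sum())
print('yel',rect(c,yellow(c),.064),yellow(c).sum())
print('z',np.nanmedian(w[...,2][yellow(c)]), np.nanmedian(w[...,2][red(c)]))
r=red(c);v,u=np.nonzero(r);print(u.min(),u.max(),v.min(),v.max())
E
```

```text
red (array([ 0.46514966, -0.02756869]), 116.91665649414062, 89.63204956054688, np.float64(0.00019472475055959393)) 129
yel (array([0.714323  , 0.08126093]), 70.86732482910156, 19.446674346923828, np.float64(-1.5023550508611638)) 150
z 0.06336217293815039 0.05953818834634719
277 312 229 275
```

```bash
cat >> h.py <<'E'
def go(x,y,z,th):
    "jog numbers for TCP world x,y,z with tool-y at angle th (rad, world)"
    o=bot.get_obs(); qx,qy=o['tool_rot'][:2]; p=o['eef_pos']
    a=np.arctan2(qy*qy-qx*qx,2*qx*qy); d=np.array([x,y,z])-p
    ty=np.array([np.cos(a),np.sin(a)]); tx=np.array([-ty[1],ty[0]])
    return np.round([d[:2]@tx/.3,d[:2]@ty/.3,-d[2]/.3],4), round(-(th-a)/(np.pi/4),4), round(a,4)
def w(lx,ly):
    L=np.load('label.npy'); c,s=np.cos(L[2]),np.sin(L[2]); return L[0]+c*lx-s*ly, L[1]+s*lx+c*ly
E
python3 - <<'E'
from h import *
np.save('label.npy',[.639,.0765,.0677])
print('bin in label',lab(np.array([.4652,-.0276])))
print(go(.33,.17,.2,.55))
print(w(-.182,-.092-.095))
E
```

```text
bin in label [-0.18044405 -0.09210426]
(array([-0.7658, -0.6935,  0.1024]), np.float64(0.7551), np.float64(1.143))
(np.float64(0.47006715166510504), np.float64(-0.12238361610112425))
```

jog_arm:
  deltas:
    - {"delta_pos": [-0.766, -0.693, 0.1], "yaw": 0.755, "fingers": 0.8}
    - {"delta_pos": [-0.766, -0.693, 0.1], "yaw": 0.755, "fingers": 0.8}
    - {"delta_pos": [-0.766, -0.693, 0.1], "yaw": 0.755, "fingers": 0.8}
    - {"delta_pos": [-0.766, -0.693, 0.1], "yaw": 0.755, "fingers": 0.8}
    - {"delta_pos": [-0.766, -0.693, 0.1], "yaw": 0.755, "fingers": 0.8}
    - {"delta_pos": [-0.766, -0.693, 0.1], "yaw": 0.755, "fingers": 0.8}
    - {"delta_pos": [-0.766, -0.693, 0.1], "yaw": 0.755, "fingers": 0.8}
    - {"delta_pos": [-0.766, -0.693, 0.1], "yaw": 0.755, "fingers": 0.8}

```text
clock: 1.0
eef_pos: [0.3306, 0.1685, 0.2011]
tool_rot: [0.491, 0.871, -0.0, -0.0]
ft_force: [-0.4, 0.2, -0.2]
grip_width: 0.0686
grasp_force: 0.0
```

Run:
```python
from h import *
print(go(.465,-.130,.16,.068), bot.get_obs()['eef_pos'])
```

```text
(array([-1.0831, -0.1326,  0.1369]), np.float64(0.6073), np.float64(0.545)) [0.33057953 0.16847761 0.20107974]
```

jog_arm:
  deltas:
    - {"delta_pos": [-0.95, -0.133, 0.0], "yaw": 0.607, "fingers": 0.8}
    - {"delta_pos": [-0.95, -0.133, 0.0], "yaw": 0.607, "fingers": 0.8}
    - {"delta_pos": [-0.95, -0.133, 0.0], "yaw": 0.607, "fingers": 0.8}
    - {"delta_pos": [-0.95, -0.133, 0.0], "yaw": 0.607, "fingers": 0.8}
    - {"delta_pos": [-0.95, -0.133, 0.0], "yaw": 0.607, "fingers": 0.8}
    - {"delta_pos": [-0.95, -0.133, 0.0], "yaw": 0.607, "fingers": 0.8}
    - {"delta_pos": [-0.95, -0.133, 0.0], "yaw": 0.607, "fingers": 0.8}
    - {"delta_pos": [-0.95, -0.133, 0.0], "yaw": 0.607, "fingers": 0.8}

```text
clock: 1.8
eef_pos: [0.4454, -0.0929, 0.2009]
tool_rot: [0.681, 0.732, -0.0, -0.001]
ft_force: [-0.4, -0.3, -0.9]
grip_width: 0.0682
grasp_force: 0.0
```

Run:
```python
from h import *
print(go(.470,-.130,.018,.068), bot.get_obs()['eef_pos'])
```

```text
(array([-0.1295,  0.0728,  0.6096]), np.float64(0.0063), np.float64(0.073)) [ 0.44537507 -0.09285824  0.20089252]
```

jog_arm:
  deltas:
    - {"delta_pos": [-0.13, 0.073, 0.0], "yaw": 0.006, "fingers": 0.8}
    - {"delta_pos": [-0.13, 0.073, 0.1], "yaw": 0.006, "fingers": 0.8}
    - {"delta_pos": [-0.13, 0.073, 0.25], "yaw": 0.006, "fingers": 0.8}
    - {"delta_pos": [-0.13, 0.073, 0.4], "yaw": 0.006, "fingers": 0.8}
    - {"delta_pos": [-0.13, 0.073, 0.52], "yaw": 0.006, "fingers": 0.8}
    - {"delta_pos": [-0.13, 0.073, 0.61], "yaw": 0.006, "fingers": 0.8}
    - {"delta_pos": [-0.13, 0.073, 0.61], "yaw": 0.006, "fingers": 0.8}

```text
clock: 2.5
eef_pos: [0.4661, -0.1274, 0.015]
tool_rot: [0.681, 0.732, -0.002, -0.004]
ft_force: [-2.2, 0.0, 0.8]
grip_width: 0.0684
grasp_force: 0.0
```

Run:
```python
from h import *
p=bot.get_obs()['eef_pos']; print(p,lab(p[:2]), go(*w(-.178,-.057),.018,.068)); save(cam('scene'),'s1.png')
```

```text
[ 0.46610596 -0.1273641   0.01495379] [-0.18628903 -0.19170111] (array([ 0.4489,  0.0296, -0.0102]), np.float64(0.0051), np.float64(0.072))
```

View pics/s1.png

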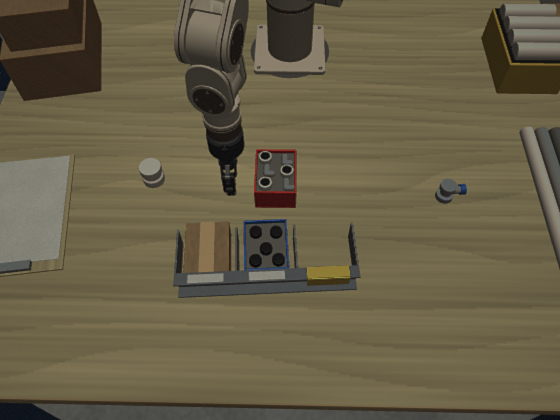

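The fingers stand at about (230,180), clear of the bin's near side with nothing else nearby. I'll push sideways slowly.

jog_arm:
  deltas:
    - {"delta_pos": [0.03, 0.03, 0.0], "fingers": 0.8}
    - {"delta_pos": [0.05, 0.03, 0.0], "fingers": 0.8}
    - {"delta_pos": [0.07, 0.03, 0.0], "fingers": 0.8}
    - {"delta_pos": [0.09, 0.03, 0.0], "fingers": 0.8}
    - {"delta_pos": [0.11, 0.03, 0.0], "fingers": 0.8}
    - {"delta_pos": [0.13, 0.03, 0.0], "fingers": 0.8}
    - {"delta_pos": [0.15, 0.03, 0.0], "fingers": 0.8}
    - {"delta_pos": [0.17, 0.03, 0.0], "fingers": 0.8}
    - {"delta_pos": [0.19, 0.03, 0.0], "fingers": 0.8}
    - {"delta_pos": [0.21, 0.03, 0.0], "fingers": 0.8}
    - {"delta_pos": [0.23, 0.03, 0.0], "fingers": 0.8}
    - {"delta_pos": [0.25, 0.03, 0.0], "fingers": 0.8}

```text
invalid input at $.deltas[0]: expected keys fingers, delta_pos, yaw
```

Run:
```python
from h import *
p=bot.get_obs()['eef_pos']; c=cam('top'); r=binpose(c); print(p,lab(p[:2]),r,lab(r[0]),go(*w(-.18,-.057),.018,.068)); save(c,'t2.png')
```

```text
[ 0.4680561  -0.12819738  0.01711015] [-0.18439974 -0.19266441] (array([ 0.46514969, -0.02757725]), 116.91665649414062, 89.64927673339844, np.float64(0.0001937224241101987)) [-0.18049271 -0.09207816] (array([0.4552, 0.0105, 0.0023]), np.float64(0.0041), np.float64(0.0712))
```

View pics/t2.png

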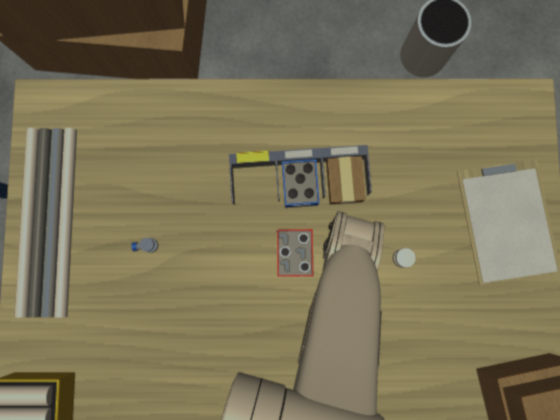

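The call was refused because each row needs a yaw. The picture shows the wrist at (357,235) beside the unmoved bin at (295,252).

jog_arm:
  deltas:
    - {"delta_pos": [0.03, 0.02, 0.0], "yaw": 0, "fingers": 0.8}
    - {"delta_pos": [0.05, 0.02, 0.0], "yaw": 0, "fingers": 0.8}
    - {"delta_pos": [0.07, 0.02, 0.0], "yaw": 0, "fingers": 0.8}
    - {"delta_pos": [0.09, 0.02, 0.0], "yaw": 0, "fingers": 0.8}
    - {"delta_pos": [0.11, 0.02, 0.0], "yaw": 0, "fingers": 0.8}
    - {"delta_pos": [0.13, 0.02, 0.0], "yaw": 0, "fingers": 0.8}
    - {"delta_pos": [0.15, 0.02, 0.0], "yaw": 0, "fingers": 0.8}
    - {"delta_pos": [0.17, 0.02, 0.0], "yaw": 0, "fingers": 0.8}
    - {"delta_pos": [0.19, 0.02, 0.0], "yaw": 0, "fingers": 0.8}
    - {"delta_pos": [0.21, 0.02, 0.0], "yaw": 0, "fingers": 0.8}
    - {"delta_pos": [0.23, 0.02, 0.0], "yaw": 0, "fingers": 0.8}
    - {"delta_pos": [0.25, 0.02, 0.0], "yaw": 0, "fingers": 0.8}

```text
clock: 3.8
eef_pos: [0.4708, -0.0553, 0.0184]
tool_rot: [0.683, 0.731, -0.0, 0.0]
ft_force: [1.0, -3.4, 0.3]
grip_width: 0.0681
grasp_force: 1.9
```

Run:
```python
from h import *
p=bot.get_obs()['eef_pos']; c=cam('top'); r=binpose(c); print(p,lab(p[:2]),r,lab(r[0]),go(*w(-.18,-.057),.018,.068))
```

```text
[ 0.4707634  -0.05530846  0.01839642] [-0.17676783 -0.1201256 ] (array([0.46866299, 0.03759405]), 128.6782989501953, 52.66358184814453, np.float64(-0.3837577846548923)) [-0.17257872 -0.02729382] (array([ 0.2071, -0.0103,  0.0012]), np.float64(0.0015), np.float64(0.0692))
```

jog_arm:
  deltas:
    - {"delta_pos": [0.02, -0.01, 0.0], "yaw": 0, "fingers": 0.8}
    - {"delta_pos": [0.04, -0.01, 0.0], "yaw": 0, "fingers": 0.8}
    - {"delta_pos": [0.06, -0.01, 0.0], "yaw": 0, "fingers": 0.8}
    - {"delta_pos": [0.08, -0.01, 0.0], "yaw": 0, "fingers": 0.8}
    - {"delta_pos": [0.1, -0.01, 0.0], "yaw": 0, "fingers": 0.8}
    - {"delta_pos": [0.12, -0.01, 0.0], "yaw": 0, "fingers": 0.8}
    - {"delta_pos": [0.14, -0.01, 0.0], "yaw": 0, "fingers": 0.8}
    - {"delta_pos": [0.16, -0.01, 0.0], "yaw": 0, "fingers": 0.8}
    - {"delta_pos": [0.175, -0.01, 0.0], "yaw": 0, "fingers": 0.8}
    - {"delta_pos": [0.19, -0.01, 0.0], "yaw": 0, "fingers": 0.8}
    - {"delta_pos": [0.19, -0.01, 0.0], "yaw": 0, "fingers": 0.8}
    - {"delta_pos": [0.1, -0.01, 0.0], "yaw": 0, "fingers": 0.8}

```text
clock: 5.05
eef_pos: [0.4652, -0.0227, 0.018]
tool_rot: [0.681, 0.733, 0.001, -0.002]
ft_force: [-0.5, -0.4, 0.3]
grip_width: 0.0682
grasp_force: 0.0
```

jog_arm:
  deltas:
    - {"delta_pos": [-0.15, 0, 0.0], "yaw": 0, "fingers": 0.8}
    - {"delta_pos": [-0.15, 0, 0.0], "yaw": 0, "fingers": 0.8}

```text
clock: 5.25
eef_pos: [0.4692, -0.0732, 0.0181]
tool_rot: [0.684, 0.729, 0.001, -0.0]
ft_force: [-0.3, 0.6, -0.0]
grip_width: 0.0681
grasp_force: 0.0
```

Run:
```python
from h import *
p=bot.get_obs()['eef_pos']; c=cam('top'); r=binpose(c); print(p,lab(p[:2]),r,lab(r[0])); save(c,'t3.png')
```

```text
[ 0.46915851 -0.07317536  0.01811116] [-0.17957771 -0.137843  ] (array([0.45334378, 0.05754938]), 116.61278533935547, 90.6531753540039, np.float64(0.06836137277865162)) [-0.1865129  -0.00634788]
```

View pics/t3.png

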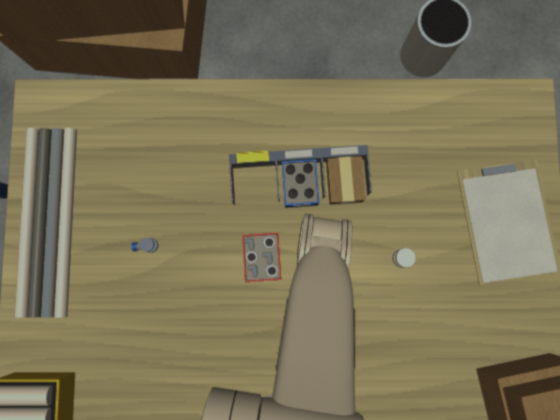

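The bin at (262,257) now lines up with the bay in angle (0.068) and is 6 mm short sideways. One small push corrects that, then back off and lift.

jog_arm:
  deltas:
    - {"delta_pos": [0.1, 0, 0.0], "yaw": 0, "fingers": 0.8}
    - {"delta_pos": [0.17, 0, 0.0], "yaw": 0, "fingers": 0.8}
    - {"delta_pos": [0.21, 0, 0.0], "yaw": 0, "fingers": 0.8}
    - {"delta_pos": [0.23, 0, 0.0], "yaw": 0, "fingers": 0.8}
    - {"delta_pos": [0.25, 0, 0.0], "yaw": 0, "fingers": 0.8}
    - {"delta_pos": [0.27, 0, 0.0], "yaw": 0, "fingers": 0.8}
    - {"delta_pos": [0.27, 0, 0.0], "yaw": 0, "fingers": 0.8}
    - {"delta_pos": [0.2, 0, 0.0], "yaw": 0, "fingers": 0.8}
    - {"delta_pos": [0.1, 0, 0.0], "yaw": 0, "fingers": 0.8}
    - {"delta_pos": [0.1, 0, -0.15], "yaw": 0, "fingers": 0.8}
    - {"delta_pos": [0.1, 0, -0.3], "yaw": 0, "fingers": 0.8}
    - {"delta_pos": [0.1, 0, -0.4], "yaw": 0, "fingers": 0.6}

```text
clock: 6.5
eef_pos: [0.4678, -0.0412, 0.1411]
tool_rot: [0.683, 0.73, 0.001, 0.001]
ft_force: [0.4, -1.5, -0.3]
grip_width: 0.0554
grasp_force: 0.0
```

Run:
```python
from h import *
c=cam('top'); r=binpose(c); print(bot.get_obs()['eef_pos'],r,lab(r[0])); l=lab(r[0])
print(w(l[0]-.06-.045,l[1]),go(*w(l[0]-.06-.045,l[1]),.14,1.6387))
```

```text
[ 0.4706723  -0.04128631  0.1455098 ] (array([0.45257108, 0.06594279]), 117.5036849975586, 90.33543395996094, np.float64(0.07172951422116691)) [-0.18671604  0.00207858]
(np.float64(0.34781160627484864), np.float64(0.05883972360839264)) (array([ 0.3606, -0.3861,  0.0184]), np.float64(-2.0007), np.float64(0.0674))
```

jog_arm:
  deltas:
    - {"delta_pos": [0.36, -0.386, 0.0], "yaw": -1, "fingers": 0.6}
    - {"delta_pos": [0.36, -0.386, 0.0], "yaw": -1, "fingers": 0.6}
    - {"delta_pos": [0.36, -0.386, 0.0], "yaw": -1, "fingers": 0.6}
    - {"delta_pos": [0.36, -0.386, 0.0], "yaw": -1, "fingers": 0.6}
    - {"delta_pos": [0.36, -0.386, 0.0], "yaw": -1, "fingers": 0.6}
    - {"delta_pos": [0.36, -0.386, 0.0], "yaw": -1, "fingers": 0.6}
    - {"delta_pos": [0.36, -0.386, 0.0], "yaw": -1, "fingers": 0.6}

```text
clock: 7.25
eef_pos: [0.3437, 0.0593, 0.1383]
tool_rot: [0.351, 0.936, 0.0, -0.0]
ft_force: [0.3, -0.1, -0.4]
grip_width: 0.0516
grasp_force: 0.0
```

jog_arm:
  deltas:
    - {"delta_pos": [0, 0, 0.0], "yaw": -1, "fingers": 0.6}
    - {"delta_pos": [0, 0, 0.0], "yaw": -1, "fingers": 0.6}
    - {"delta_pos": [0, 0, 0.0], "yaw": -1, "fingers": 0.6}
    - {"delta_pos": [0, 0, 0.0], "yaw": -1, "fingers": 0.6}
    - {"delta_pos": [0, 0, 0.0], "yaw": -1, "fingers": 0.6}
    - {"delta_pos": [0, 0, 0.0], "yaw": -1, "fingers": 0.6}
    - {"delta_pos": [0, 0, 0.0], "yaw": -1, "fingers": 0.6}

```text
clock: 7.95
eef_pos: [0.3439, 0.059, 0.1382]
tool_rot: [-0.033, 0.999, 0.0, -0.0]
ft_force: [0.5, 0.6, -0.2]
grip_width: 0.0514
grasp_force: 0.0
```

Run:
```python
from h import *
p=bot.get_obs()['eef_pos']; print(p,lab(p[:2]),go(*w(-.292,.001),.018,1.6387))
```

```text
[0.34385698 0.05902463 0.13818479] [-0.2956491   0.00253059] (array([-0.0122, -0.0051,  0.4006]), np.float64(-0.0013), np.float64(1.6377))
```

jog_arm:
  deltas:
    - {"delta_pos": [0, -0.004, 0.1], "yaw": 0, "fingers": 0.6}
    - {"delta_pos": [0, -0.004, 0.22], "yaw": 0, "fingers": 0.6}
    - {"delta_pos": [0, -0.004, 0.33], "yaw": 0, "fingers": 0.6}
    - {"delta_pos": [0, -0.004, 0.4], "yaw": 0, "fingers": 0.6}
    - {"delta_pos": [0, -0.004, 0.4], "yaw": 0, "fingers": 0.6}
    - {"delta_pos": [-0.04, -0.004, 0.4], "yaw": 0, "fingers": 0.6}
    - {"delta_pos": [-0.08, -0.004, 0.4], "yaw": 0, "fingers": 0.6}
    - {"delta_pos": [-0.11, -0.004, 0.4], "yaw": 0, "fingers": 0.6}
    - {"delta_pos": [-0.13, -0.004, 0.4], "yaw": 0, "fingers": 0.6}
    - {"delta_pos": [-0.15, -0.004, 0.4], "yaw": 0, "fingers": 0.6}
    - {"delta_pos": [-0.17, -0.004, 0.4], "yaw": 0, "fingers": 0.6}
    - {"delta_pos": [-0.19, -0.004, 0.4], "yaw": 0, "fingers": 0.6}

```text
clock: 9.15
eef_pos: [0.3984, 0.0616, 0.0182]
tool_rot: [-0.034, 0.999, -0.0, -0.003]
ft_force: [-6.2, -0.1, 5.5]
grip_width: 0.0514
grasp_force: 3.5
```

jog_arm:
  deltas:
    - {"delta_pos": [-0.025, 0, 0], "yaw": 0, "fingers": 0.6}
    - {"delta_pos": [-0.05, 0, 0], "yaw": 0, "fingers": 0.6}
    - {"delta_pos": [-0.075, 0, 0], "yaw": 0, "fingers": 0.6}
    - {"delta_pos": [-0.1, 0, 0], "yaw": 0, "fingers": 0.6}
    - {"delta_pos": [-0.125, 0, 0], "yaw": 0, "fingers": 0.6}
    - {"delta_pos": [-0.15, 0, 0], "yaw": 0, "fingers": 0.6}
    - {"delta_pos": [-0.175, 0, 0], "yaw": 0, "fingers": 0.6}
    - {"delta_pos": [-0.2, 0, 0], "yaw": 0, "fingers": 0.6}
    - {"delta_pos": [-0.22, 0, 0], "yaw": 0, "fingers": 0.6}

```text
clock: 10.05
eef_pos: [0.4675, 0.0664, 0.0183]
tool_rot: [-0.034, 0.999, 0.0, 0.0]
ft_force: [-3.3, -0.6, -0.0]
grip_width: 0.0515
grasp_force: 1.7
```

Run:
```python
from h import *
o=bot.get_obs();p=o['eef_pos']; c=cam('top'); r=binpose(c); print(p,o['ft_force'],lab(p[:2]),r,lab(r[0]),go(*w(-.072,.001),.018,1.6387)); save(c,'t4.png')
```

```text
[0.46754068 0.06643258 0.01827783] [-3.3474255  -0.61117889 -0.04881722] [-0.17174759  0.00155457] (array([0.54084088, 0.07192471]), 113.21922302246094, 90.8772201538086, np.float64(0.07788442904023318)) [-0.09824377  0.00207549] (array([-0.3285, -0.0022,  0.0016]), np.float64(0.0007), np.float64(1.6393))
```

View pics/t4.png

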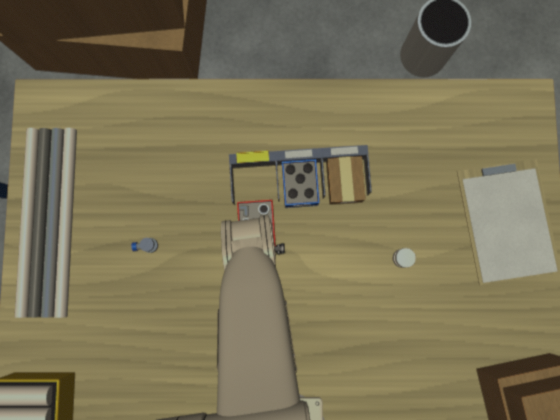

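The bin front at (256,202) is entering the bay, centred. I'll keep pushing and then creep up to the stop.

jog_arm:
  deltas:
    - {"delta_pos": [-0.025, -0.002, 0], "yaw": 0, "fingers": 0.6}
    - {"delta_pos": [-0.05, -0.002, 0], "yaw": 0, "fingers": 0.6}
    - {"delta_pos": [-0.075, -0.002, 0], "yaw": 0, "fingers": 0.6}
    - {"delta_pos": [-0.1, -0.002, 0], "yaw": 0, "fingers": 0.6}
    - {"delta_pos": [-0.125, -0.002, 0], "yaw": 0, "fingers": 0.6}
    - {"delta_pos": [-0.15, -0.002, 0], "yaw": 0, "fingers": 0.6}
    - {"delta_pos": [-0.175, -0.002, 0], "yaw": 0, "fingers": 0.6}
    - {"delta_pos": [-0.2, -0.002, 0], "yaw": 0, "fingers": 0.6}
    - {"delta_pos": [-0.225, -0.002, 0], "yaw": 0, "fingers": 0.6}
    - {"delta_pos": [-0.25, -0.002, 0], "yaw": 0, "fingers": 0.6}
    - {"delta_pos": [-0.275, -0.002, 0], "yaw": 0, "fingers": 0.6}
    - {"delta_pos": [-0.29, -0.002, 0], "yaw": 0, "fingers": 0.6}

```text
clock: 11.3
eef_pos: [0.5545, 0.0718, 0.0184]
tool_rot: [-0.034, 0.999, 0.0, 0.0]
ft_force: [-4.3, -0.3, 1.7]
grip_width: 0.0512
grasp_force: 2.5
```

jog_arm:
  deltas:
    - {"delta_pos": [-0.007, 0, 0], "yaw": 0, "fingers": 0.6}
    - {"delta_pos": [-0.014, 0, 0], "yaw": 0, "fingers": 0.6}
    - {"delta_pos": [-0.021, 0, 0], "yaw": 0, "fingers": 0.6}
    - {"delta_pos": [-0.021, 0, 0], "yaw": 0, "fingers": 0.6}

```text
clock: 11.7
eef_pos: [0.5601, 0.0722, 0.0184]
tool_rot: [-0.034, 0.999, -0.0, 0.0]
ft_force: [-1.8, -1.3, -0.5]
grip_width: 0.0512
grasp_force: 1.4
```

Run:
```python
from h import *
o=bot.get_obs();p=o['eef_pos']; c=cam('scene'); print(p,o['ft_force'],lab(p[:2])); save(c,'s5.png')
```

```text
[0.56009696 0.07216658 0.01839084] [-1.78337529 -1.31819731 -0.54033734] [-0.07901544  0.00101416]
```

View pics/s5.png

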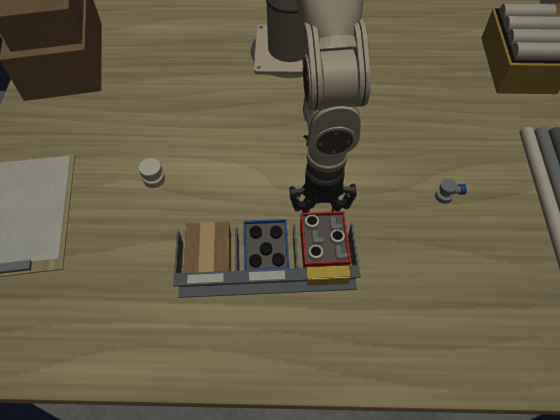

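The bin at (326,238) is well inside the bay and just short of the yellow stop. I'll creep in 1 mm steps, a few at a time, watching the force.

jog_arm:
  deltas:
    - {"delta_pos": [-0.005, 0, 0], "yaw": 0, "fingers": 0.6}
    - {"delta_pos": [-0.01, 0, 0], "yaw": 0, "fingers": 0.6}
    - {"delta_pos": [-0.015, 0, 0], "yaw": 0, "fingers": 0.6}
    - {"delta_pos": [-0.015, 0, 0], "yaw": 0, "fingers": 0.6}

```text
clock: 12.15
eef_pos: [0.5645, 0.0725, 0.0184]
tool_rot: [-0.034, 0.999, 0.0, 0.0]
ft_force: [-3.3, -0.7, 2.0]
grip_width: 0.0513
grasp_force: 1.8
```

jog_arm:
  deltas:
    - {"delta_pos": [-0.003, 0, 0], "yaw": 0, "fingers": 0.6}
    - {"delta_pos": [-0.006, 0, 0], "yaw": 0, "fingers": 0.6}
    - {"delta_pos": [-0.008, 0, 0], "yaw": 0, "fingers": 0.6}
    - {"delta_pos": [-0.008, 0, 0], "yaw": 0, "fingers": 0.6}

```text
clock: 12.55
eef_pos: [0.5665, 0.0726, 0.0184]
tool_rot: [-0.034, 0.999, 0.0, -0.0]
ft_force: [-4.7, -1.2, 2.6]
grip_width: 0.051
grasp_force: 2.4
```

jog_arm:
  deltas:
    - {"delta_pos": [-0.004, 0, 0], "yaw": 0, "fingers": 0.6}
    - {"delta_pos": [-0.008, 0, 0], "yaw": 0, "fingers": 0.6}
    - {"delta_pos": [-0.008, 0, 0], "yaw": 0, "fingers": 0.6}

```text
clock: 12.85
eef_pos: [0.5682, 0.0727, 0.0184]
tool_rot: [-0.034, 0.999, -0.0, -0.001]
ft_force: [-6.8, -1.5, 4.5]
grip_width: 0.0512
grasp_force: 3.4
```

jog_arm:
  deltas:
    - {"delta_pos": [-0.004, 0, 0], "yaw": 0, "fingers": 0.6}
    - {"delta_pos": [-0.008, 0, 0], "yaw": 0, "fingers": 0.6}
    - {"delta_pos": [-0.008, 0, 0], "yaw": 0, "fingers": 0.6}

```text
clock: 13.15
eef_pos: [0.5681, 0.0727, 0.0184]
tool_rot: [-0.034, 0.999, -0.0, -0.003]
ft_force: [-13.1, -0.2, 9.1]
grip_width: 0.0514
grasp_force: 6.4
```

The TCP has stalled at x = -0.071 in the label frame, which is where it should be at home, and the force is rising. One firmer press to square the bin, then retreat.

jog_arm:
  deltas:
    - {"delta_pos": [-0.005, 0, 0], "yaw": 0, "fingers": 0.6}
    - {"delta_pos": [-0.01, 0, 0], "yaw": 0, "fingers": 0.6}
    - {"delta_pos": [-0.01, 0, 0], "yaw": 0, "fingers": 0.6}

```text
clock: 13.45
eef_pos: [0.5679, 0.0727, 0.0182]
tool_rot: [-0.034, 0.999, -0.0, -0.006]
ft_force: [-19.7, -1.2, 16.4]
grip_width: 0.0513
grasp_force: 9.9
```

jog_arm:
  deltas:
    - {"delta_pos": [0.02, 0, 0], "yaw": 0, "fingers": 0.6}
    - {"delta_pos": [0.06, 0, 0], "yaw": 0, "fingers": 0.6}
    - {"delta_pos": [0.15, 0, 0], "yaw": 0, "fingers": 0.6}
    - {"delta_pos": [0.3, 0, 0], "yaw": 0, "fingers": 0.6}
    - {"delta_pos": [0.45, 0, -0.1], "yaw": 0, "fingers": 0.6}
    - {"delta_pos": [0.6, 0, -0.25], "yaw": 0, "fingers": 0.6}
    - {"delta_pos": [0.7, 0, -0.4], "yaw": 0, "fingers": 0.6}
    - {"delta_pos": [0.7, 0, -0.4], "yaw": 0, "fingers": 0.6}

```text
clock: 14.25
eef_pos: [0.3658, 0.059, 0.1417]
tool_rot: [-0.034, 0.999, 0.0, 0.004]
ft_force: [1.4, 0.0, -0.8]
grip_width: 0.051
grasp_force: 0.0
```

Run:
```python
from h import *
c=cam('top'); r=binpose(c); print(bot.get_obs()['eef_pos'],r,lab(r[0])); save(c,'t6.png')
```

```text
[0.36601975 0.05909951 0.14317236] (array([0.63620026, 0.0784939 ]), 123.68722534179688, 94.16424560546875, np.float64(0.07309458401691438)) [-0.00265845  0.00217873]
```

View pics/t6.png

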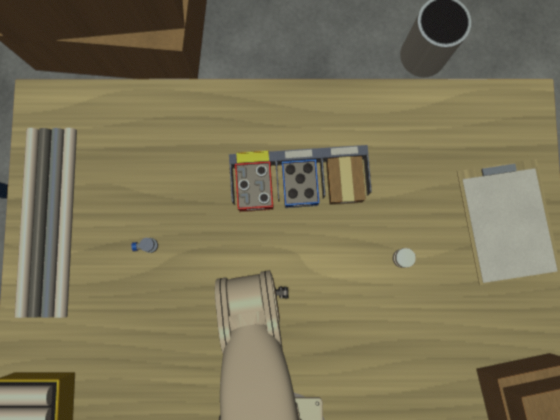

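The red bin at (254,186) sits against the yellow stop and is square. The other stock hasn't moved and the arm is clear, so I'm handing in.

```bash
python3 -c "
from workcell import bot
print(bot.job_done())"
```

```text
the job is handed in; nothing more can be done
None
```

The red bin is home in the yellow-labelled bay, square against the rear stop (about 3 mm along and 2 mm across from the home point by camera), and the job is handed in; the hand-in gave no verdict.

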